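# Clip in the scriber and hold the jig's sprung slide open at the mark

### The arm

A 7-joint arm with a two-finger parallel gripper is mounted at the origin on the work surface. World frame = base frame: x ahead of the robot, y to its left, z up, the work surface at z = 0. Lengths are in m, angles in rad, forces in N, time in s.
With the tool pointing down it reaches from about 0.4 to 0.9 m from the base axis. Payload 5.5 kg.
Tool frame: the origin (TCP) lies at the very end of the fingers, on their centre line; the grasp point (between the pads) lies 19 mm behind it (env.grasp_offset is the distance from the TCP to the grasp point, in m); y points along the fingers, z is the direction in which the jaws open and shut, and the axes are right-handed (so a half turn about y gives the same grasp; the last joint's range is limited). The gripper opens to 92 mm and grips with 3 to 60 N. Pads are 19 mm wide; open, the fingers measure 130 mm over their backs; the gripper's body (75 mm by 190 mm) begins 47 mm behind the grasp point.
Start: joints at [1.596, 0.501, -0.427, 1.55, 0.221, 1.138, -0.21], TCP at [0.153, -0.632, 0.227] pointing down, gripper open.
Joint ranges: [-2.88, 2.88], [-0.31, 2.03], [-1.54, 1.56], [0.2, 2.42], [-1.41, 4.55], [0.19, 2.02], [-2.57, 2.57]. Speed limits (rad/s): [2.57, 2.57, 3.14, 3.14, 3.14, 3.14, 3.14].

### API

Orientations are given as a rotation vector (axis times angle).
In Python, from rig import env, viewer gives the robot as it stands.
- The arm moves only by the tool send_rows, never from a script. Its argument "steps" is a list of rows, each an object with "delta_rot": the turn, a rotation vector about the tool's x, y, z in rad, a list of three; "travel": the shift along the tool's x, y, z in cm, a list of three; "claw": the gripper command: -1 is shut, 1 is fully open, values between are in proportion. A call has 1 to 20 rows; each row is the pose to reach, as a shift and turn from the pose commanded when the call began, along the tool's axes at that moment; what a row does not reach only later rows make up. A row lasts 1/12 s, in which the tool goes at most 41.7 mm and 7.16 degrees, less where a joint would pass 70% of its speed; a pose out of reach is approached as far as the arm can. A call with a gripper value outside its range is refused whole. The fingers move at their own pace and stop on an object; "squeeze" is the grip in N (left out, the last holds). Time passes only in rows, so rows that repeat a pose let the fingers close. It gives the time, the measured TCP pose, the force and the opening at its end, in the units of the state.
- env.read_state(): the state, without advancing time (a new reading comes with each control period).
- viewer.read_camera(name): name is "scene" or "top" or "wrist"; returns the picture (384x512x3 uint8, red, green, blue); there is no depth.
- viewer.calibration(name): a dict with "fovy" (degrees; the focal length in pixels is half the picture's height over the tangent of half this angle, whatever the lens; pixels are square), "cx", "cy" (the principal point, pixels), "R" (3x3) and "t" (3): a world point X has camera coordinates R X + t. Camera axes: x right, y down, z forward; pixel columns grow to the right and rows downward; lengths in m; the calibration is good to about 2 mm. A picture is of the moment at which its call begins: read the wrist's pose just before it. calibration takes no time and is no camera call; for the wrist camera it gives the pose at the moment of the call.
- env.sign_off(): hands the job in, once; it reports no verdict.
The state is a dict: "time_s": time; "q": joint angles; "joint_vel": joint speeds; "tau": joint torques, N m; "ee_pos": TCP position; "eef_rot": TCP orientation; "wrist_force": force on the tool from outside, world axes, zero at the start; "wrist_torque": the same for the moment, N m; "grip_width": finger opening in m.
Only numpy, scipy, OpenCV 4.12 (cv2) and the standard library are available. Lean on these libraries where they do the work, as an engineer would, in place of code of your own. Each camera call takes 0.05 s, during which the arm holds its last target. There are 200 camera calls.

### The job

Get the pottery scribing jig ready for a pot: take the scriber from its wooden rest and push it down past the sprung jaw until it sits fully in the two forks of the jig's slide, its thick square grip between the forks and its steel point towards the round wheel, and let go of it. Then take the slide's upright wooden handle, pull the slide out against its spring, away from the wheel, until its pointer is level with the fin of the rider on the rail, and keep holding it there: finish with the handle still gripped and the slide at the mark. Leave the pots, tubs and tools standing around where they are.

Things in the scene. Friction and masses are not known exactly. Their poses are not given: they have to be found in the camera images.
- scriber: Loose scribing rod, about 45 g, along its own y: wood shaft 12 mm in diameter with a square grip 16 x 16 mm, 36 mm long; origin at the grip's middle, on the axis. Shaft from 78 mm behind (-y) to 90 mm ahead (+y), then a thinner steel point to 128 mm ahead. It starts lying level on the rest, axis 45 mm above the table, the grip's flat sides facing sideways and up.
- tip (a point): The sharp end of the scriber's steel point, 128 mm along +y from its origin.
- rest: Fixed wooden rest, foot 50 x 115 x 10 mm, long along its y; origin at the centre of its underside. Two uprights, 12 mm thick, at y = -44 and +44 mm hold the scriber's shaft in notches 16 mm wide and 8 mm deep, open above (tops at 47 mm). The 76 mm between them are free down to the foot: pinch the grip there from above.
- jig: Fixed jig on a plywood board 12 mm thick; origin on the table under the fork clip (slide at home), z up. +y runs along the slide towards the banding wheel, a steel disc 160 mm across, centre 200 mm along +y, top 40 mm above the table. The slide pulls out towards -y. Its bars and rail stand at most 34 mm above the table.
- clip (a point): Where the scriber's origin belongs when seated, 65 mm above the table, midway between the forks; moves with the slide, axes as the jig's. The scriber lies along y, point to +y. Forks 10 mm thick at y = -37 and +37 mm, 64 mm clear between them and free to 27 mm under this point. Channel 13.6 mm wide, floor 6 mm under this point; the -x wall flares to a mouth, its top 38 mm above.
- jaw (a joint): Sprung steel jaw on the channel's +x side, two fingers at y = -47 and +47 mm of the clip, steep tops that begin 42 mm above the clip point. 0 = closed over the channel (rest); a rod pushed straight down (about 5 to 12 N) moves it to +x, about 0.2 rad lets the rod by, at most 0.6; it springs back to about 0 over the seated rod.
- slide (a joint): How far the slide is pulled out towards the jig's -y, in m: 0 = home, where the spring holds it, 0.075 = far stop. The spring pulls back with 4.5 N at home and 90 N/m more on the way, about 11 N at the far stop; the slide runs home when let go.
- handle: Upright handle on the slide's outer end, 118 mm along the jig's -y from the clip: wood cylinder 24 mm in diameter from 30 to 85 mm above its origin, on a 16 mm steel stem. Origin at the stem's foot, on top of the slide, 26 mm above the table; the handle's top is 111 mm above the table. It can turn stiffly about its own axis. Pinch it from above.
- pointer (a point): Top of the slide's small upright steel pointer (2 mm thick along y), on the slide's +x side, 75 mm along the jig's -y from the clip, 49 mm above the table; moves with the slide.
- mark (a point): Top of the thin upright fin (2 mm thick along y) of the small dark steel rider fixed on the jig's rail, 55 mm above the table, just beyond the pointer on the +x side; axes as the jig's. The pointer is level with it when both have the same y in the jig's frame; with the slide home the fin is 30 to 57 mm further out (-y).
- tub_slip: Bystander: orange plastic tub, 100 mm across, 95 mm high; origin under its centre.
- tub_water: Bystander: white plastic tub, 100 mm across, 110 mm high; origin under its centre.
- pot: Bystander: clay pot, 100 mm across, 85 mm high; origin under its centre.
- jar: Bystander: small glaze jar, 48 mm across, 55 mm high; origin under its centre.
- tile: Bystander: clay tile, 80 x 80 x 9 mm; origin under its centre.
- brush: Bystander: flat brush, 190 mm long, lying along its x; origin under it.
- rib: Bystander: wooden spatula-shaped rib, 190 mm long, lying along its x; origin under it.
Things that resemble listed ones, but are neither listed nor needed, are in the scene too. There is more than one size of the scriber; the job needs the larger.

How it is judged:
By the outcome, as a careful person would: the job done as asked, in the order asked, and still so for the second after the job is handed in, while the arm keeps its last pose, push and grip.
It also fails if it takes over 46 s, if anything falls off the work surface, if the arm or the gripper's body presses on something with over 40 N, if the wrist force passes 120 N, or if a joint passes its speed limit or range.

## Working session

There is one attempt and no reset: what is moved stays moved. The work goes in short steps, Python scripts to look and compute and a tool call to move; the robot and the scene stay as the last step left them, time stands still between calls to the robot, and variables do not carry over. Pictures are saved under pics/ and viewed, about 8 in all and at most 12, crops included, and the job is handed in when it is done.

Besides the shell and the picture viewer there is one more tool, called after "Request:" by a JSON object that holds its "api" and its "payload". send_rows: Moves the arm, as the interface text tells. Its arguments: {"type":"object","properties":{"steps":{"type":"array","items":{"type":"object","properties":{"delta_rot":{"type":"array","items":{"type":"number"}},"travel":{"type":"array","items":{"type":"number"}},"claw":{"type":"number"}}}},"squeeze":{"type":"number"}},"required":["steps"]}

```bash
mkdir -p pics; ls; cat > h.py <<'E'
import numpy as np, cv2
from rig import env, viewer
from scipy.spatial.transform import Rotation as Ro
def snap(cam,name,crop=None,s=1):
    im=viewer.read_camera(cam)[:,:,::-1].copy()
    cv2.imwrite('pics/raw_'+name+'.png',im)
    if crop: x0,y0,x1,y1=crop; im=im[y0:y1,x0:x1]
    if s!=1: im=cv2.resize(im,None,fx=s,fy=s,interpolation=cv2.INTER_CUBIC)
    cv2.imwrite('pics/'+name+'.png',im)
def pix2z(c,u,v,z):
    f=192/np.tan(np.radians(c['fovy'])/2)
    R=np.array(c['R']);t=np.array(c['t'])
    d=R.T@np.array([(u-c['cx'])/f,(v-c['cy'])/f,1]); o=-R.T@t
    return o+d*(z-o[2])/d[2]
def proj(c,X):
    f=192/np.tan(np.radians(c['fovy'])/2)
    p=np.array(c['R'])@np.array(X)+np.array(c['t'])
    return np.array([c['cx']+f*p[0]/p[2],c['cy']+f*p[1]/p[2]])
E
python3 - <<'E'
from h import *
snap('scene','s0',s=1.5); snap('top','t0',s=1.5)
for n in('scene','top','wrist'):print(n,viewer.calibration(n))
print(env.read_state(), env.grasp_offset)
E
```

```text
pics
scene {'fovy': 54.688278267452574, 'cx': 253.32289160584685, 'cy': 191.75629376997207, 'R': array([[ 3.47502444e-01,  9.37679073e-01, -8.15134435e-05],
       [ 6.73306861e-01, -2.49587004e-01, -6.95962785e-01],
       [-6.52610084e-01,  2.41793885e-01, -7.18077847e-01]]), 't': array([ 0.02444616, -0.38466009,  1.47355672])}
top {'fovy': 52.81877188661295, 'cx': 246.7246264459179, 'cy': 190.32782956339932, 'R': array([[ 0.05901497, -0.99824753,  0.00437108],
       [-0.97414547, -0.05854555, -0.21820407],
       [ 0.21807758,  0.00861924, -0.97589337]]), 't': array([-0.2471088 ,  0.55861806,  1.08644402])}
wrist {'fovy': 66.31065225153452, 'cx': 249.31874124851083, 'cy': 188.38377367044168, 'R': array([[ 0.23602828, -0.97174476, -0.00166679],
       [-0.93967526, -0.22867524,  0.25439741],
       [-0.2475905 , -0.05847874, -0.96709833]]), 't': array([-0.64825371, -0.03162128,  0.38961111])}
{'time_s': 0.1, 'q': array([ 1.59622229,  0.50175628, -0.42680804,  1.55131951,  0.22078289,
        1.13831641, -0.21030166]), 'joint_vel': array([ 8.69238872e-04,  8.57850710e-05, -2.06981585e-04, -2.24394046e-03,
       -1.67474375e-04, -1.09109509e-03, -1.50737563e-03]), 'tau': array([-1.19008479e-02, -5.67874181e+01, -5.83872333e+00, -2.79908037e+01,
       -6.91235368e-02,  2.42570357e-02,  6.97537575e-05]), 'ee_pos': array([ 0.15292   , -0.63111216,  0.22579155]), 'eef_rot': array([-0.25045639,  2.09711324, -2.09342961]), 'wrist_force': array([-0.5596931 , -0.32450954,  1.20657632]), 'wrist_torque': array([ 0.00361027, -0.03351409, -0.01278693]), 'grip_width': 0.09151964139235402} 0.0188
```

View pics/t0.png

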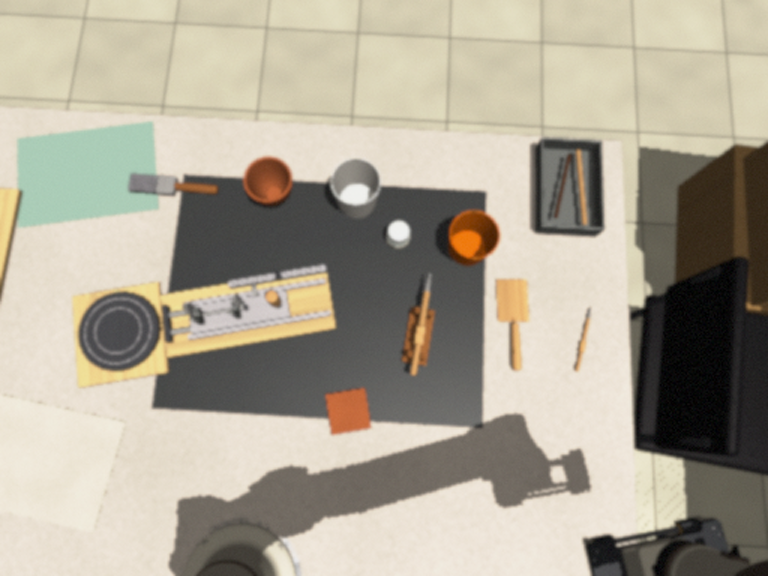

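View pics/s0.png

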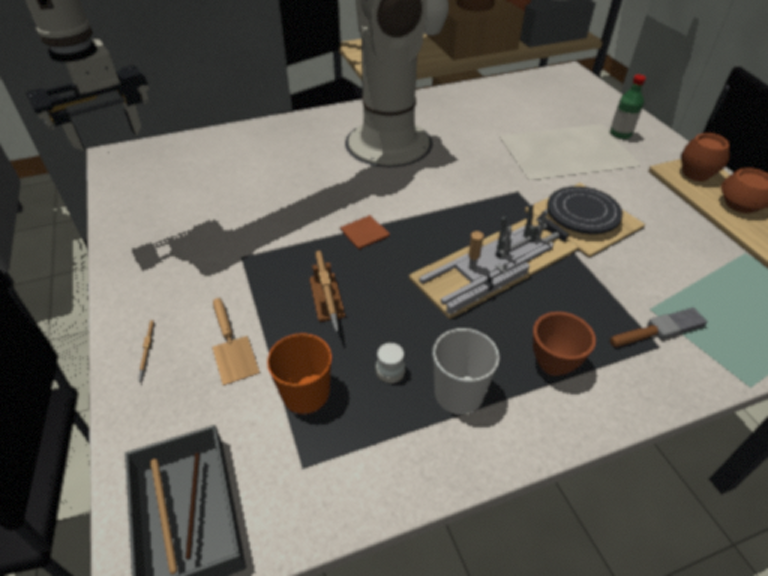

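Candidates (1.5x top picture): the rod on the wooden rest (420,330), a smaller scriber on the table (583,340), and sticks in the tray (563,185) and (583,187). The larger scriber on the rest is the right one, with its point towards (429,275). In the jig, the wheel is at (120,331) and the handle at (271,297).

```bash
python3 - <<'E'
from h import *
c=viewer.calibration('top')
for n,u,v,z in [('tail',413,374,.045),('tip',429,275,.045),('grip',419,333,.053),('wheel',120,331,.04),('handle',271,297,.111),('small',583,340,.01)]:
    print(n,pix2z(c,u/1.5,v/1.5,z).round(4))
im=cv2.imread('pics/raw_t0.png')
a=cv2.resize(im[150:270,40:240],None,fx=3.2,fy=3.2,interpolation=cv2.INTER_CUBIC)
b=cv2.resize(im[170:260,250:340],None,fx=3.2,fy=3.2*120/90*.75,interpolation=cv2.INTER_CUBIC)
b=cv2.resize(im[170:260,250:340],(288,288),interpolation=cv2.INTER_CUBIC)
o=np.zeros((384+0,640,3),np.uint8);o[:384,:640]=a
o2=np.zeros((288,640,3),np.uint8);o2[:,:288]=b
s=cv2.imread('pics/raw_s0.png')[160:220,195:245]; o2[:,300:540]=cv2.resize(s,(240,288),interpolation=cv2.INTER_CUBIC)
cv2.imwrite('pics/c1.png',np.vstack([o,o2])[:600])
R=Ro.from_rotvec(env.read_state()['eef_rot']).as_matrix();print(R.round(3))
E
```

```text
tail [ 0.4051 -0.307   0.045 ]
tip [ 0.605  -0.3308  0.045 ]
grip [ 0.4848 -0.3148  0.053 ]
wheel [0.4553 0.2759 0.04  ]
handle [ 0.528  -0.0288  0.111 ]
small [ 0.4966 -0.6519  0.01  ]
[[-0.972 -0.     0.236]
 [-0.236  0.002 -0.972]
 [-0.    -1.    -0.002]]
```

View pics/c1.png

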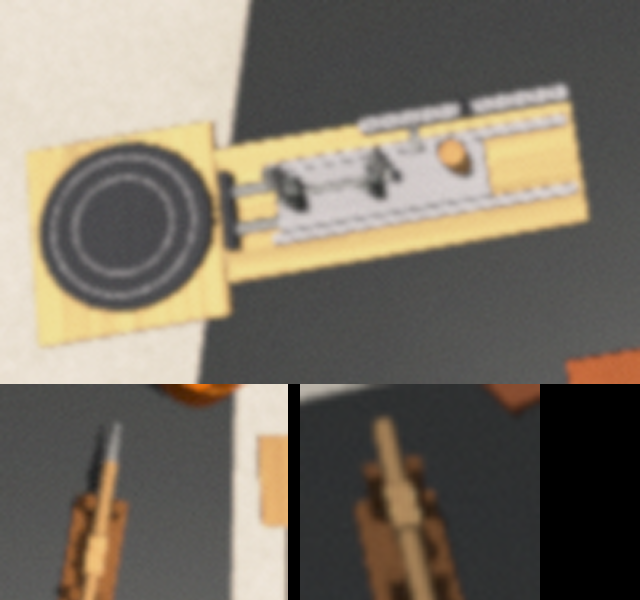

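```bash
cat >> h.py <<'E'
def rel(p,ang):
    """move to TCP p (world), tool down with tool z axis at world yaw ang(deg)"""
    s=env.read_state(); R=Ro.from_rotvec(s['eef_rot']).as_matrix()
    a=np.radians(ang); z=np.array([np.cos(a),np.sin(a),0]); y=np.array([0,0,-1.]); x=np.cross(y,z)
    T=np.stack([x,y,z],1)
    print('travel',(R.T@(np.array(p)-s['ee_pos'])*100).round(2),'rot',Ro.from_matrix(R.T@T).as_rotvec().round(4))
    print('tcp',s['ee_pos'].round(4),'zyaw',np.degrees(np.arctan2(R[1,2],R[0,2])).round(2),'tilt',R[:,1].round(3),'t',s['time_s'],'q',s['q'].round(2),'F',s['wrist_force'].round(1),'w',s['grip_width'])
E
python3 -c "
from h import *
rel([.4837,-.3155,.20],-96.8)"
```

```text
travel [-39.58   2.62 -22.88] rot [1.700e-03 3.565e-01 2.000e-04]
tcp [ 0.1529 -0.6311  0.2258] zyaw -76.37 tilt [-0.     0.002 -1.   ] t 0.1 q [ 1.6   0.5  -0.43  1.55  0.22  1.14 -0.21] F [-0.6 -0.3  1.2] w 0.09151964139235402
```

Request:
{"api": "send_rows", "payload": {"steps": [{"travel": [-19.8, 1.3, -11.4], "delta_rot": [0, 0.18, 0], "claw": 1}, {"travel": [-39.6, 2.6, -22.9], "delta_rot": [0, 0.356, 0], "claw": 1}, {"travel": [-39.6, 2.6, -22.9], "delta_rot": [0, 0.356, 0], "claw": 1}, {"travel": [-39.6, 2.6, -22.9], "delta_rot": [0, 0.356, 0], "claw": 1}, {"travel": [-39.6, 2.6, -22.9], "delta_rot": [0, 0.356, 0], "claw": 1}, {"travel": [-39.6, 2.6, -22.9], "delta_rot": [0, 0.356, 0], "claw": 1}, {"travel": [-39.6, 2.6, -22.9], "delta_rot": [0, 0.356, 0], "claw": 1}, {"travel": [-39.6, 2.6, -22.9], "delta_rot": [0, 0.356, 0], "claw": 1}, {"travel": [-39.6, 2.6, -22.9], "delta_rot": [0, 0.356, 0], "claw": 1}, {"travel": [-39.6, 2.6, -22.9], "delta_rot": [0, 0.356, 0], "claw": 1}, {"travel": [-39.6, 2.6, -22.9], "delta_rot": [0, 0.356, 0], "claw": 1}, {"travel": [-39.6, 2.6, -22.9], "delta_rot": [0, 0.356, 0], "claw": 1}, {"travel": [-39.6, 2.6, -22.9], "delta_rot": [0, 0.356, 0], "claw": 1}, {"travel": [-39.6, 2.6, -22.9], "delta_rot": [0, 0.356, 0], "claw": 1}, {"travel": [-39.6, 2.6, -22.9], "delta_rot": [0, 0.356, 0], "claw": 1}, {"travel": [-39.6, 2.6, -22.9], "delta_rot": [0, 0.356, 0], "claw": 1}]}}

```text
time_s: 1.43
ee_pos: [0.4826, -0.3176, 0.2005]
eef_rot: [-0.13, -2.158, 2.159]
wrist_force: [0.1, 0.0, 1.0]
grip_width: 0.0919
```

```bash
python3 -c "
from h import *
rel([.4837,-.3155,.20],-96.8)
c=viewer.calibration('wrist'); np.save('cw1.npy',c,allow_pickle=True)
snap('wrist','w1',s=1.5)
for p in [(.405,-.307,.045),(.4837,-.3155,.053),(.605,-.331,.045)]: print(1.5*proj(c,p))"
```

```text
travel [-0.08  0.05 -0.22] rot [-0.0006 -0.0027  0.0008]
tcp [ 0.4826 -0.3176  0.2005] zyaw -96.95 tilt [-0.001 -0.    -1.   ] t 1.4333 q [ 0.93  0.41 -0.51  1.76  0.23  1.03 -1.35] F [0.1 0.  1. ] w 0.09188464199915909
[373.55997141 363.06187729]
[372.03842629 265.22344154]
[373.02628297  80.44946205]
```

View pics/w1.png

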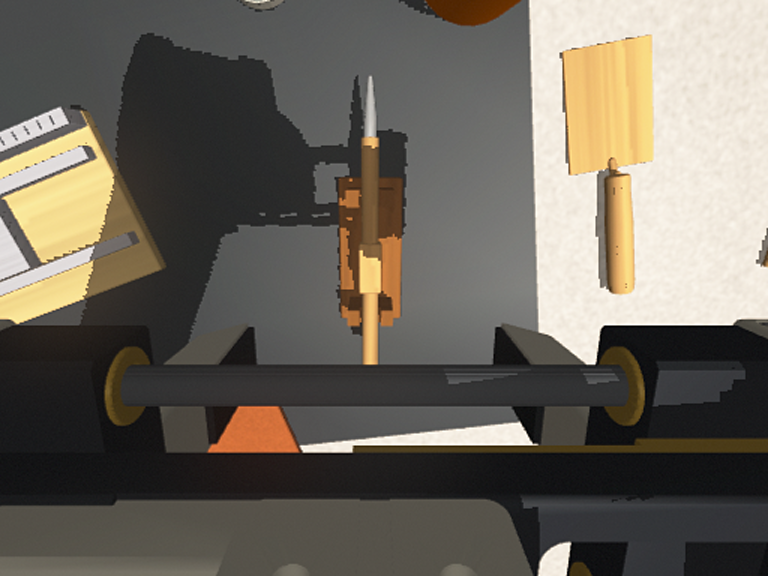

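The close view shows the scriber on its rest: tip (370,76), grip from v=244 to 293 centred at u≈371. The tip points away from the rest, and the grip's +y end is upward in the image.

```bash
python3 -c "
from h import *
c=np.load('cw1.npy',allow_pickle=True).item()
t=pix2z(c,370.5/1.5,76/1.5,.045); a=pix2z(c,371/1.5,244/1.5,.053);b=pix2z(c,371/1.5,293/1.5,.053);k=pix2z(c,371/1.5,360/1.5,.051)
print(t,a,b,k)
d=t-k;print(np.degrees(np.arctan2(d[1],d[0])))
d/=np.linalg.norm(d);print((a+b)/2, t-.128*d, np.linalg.norm(a-b))
g=(a+b)/2; ang=np.degrees(np.arctan2(d[1],d[0]))
rel([g[0],g[1],.045-.0188],ang-90)
"
```

```text
[ 0.60786575 -0.32968443  0.045     ] [ 0.49889022 -0.31663045  0.053     ] [ 0.46344121 -0.31226073  0.053     ] [ 0.41052586 -0.3057256   0.051     ]
-6.922340711547535
[ 0.48116571 -0.31444559  0.053     ] [ 0.48085666 -0.31426439  0.04886163] 0.035717318698624906
travel [ 0.19 17.44 -0.29] rot [-0.0005 -0.0004  0.0006]
tcp [ 0.4828 -0.3175  0.2006] zyaw -96.95 tilt [-0.001 -0.    -1.   ] t 1.4833 q [ 0.93  0.41 -0.51  1.76  0.23  1.03 -1.35] F [ 0.2 -0.2  0.3] w 0.09177604610777079
```

Request:
{"api": "send_rows", "payload": {"steps": [{"travel": [0.2, 4, -0.3], "claw": 1}, {"travel": [0.2, 8, -0.3], "claw": 1}, {"travel": [0.2, 12, -0.3], "claw": 1}, {"travel": [0.2, 15, -0.3], "claw": 1}, {"travel": [0.2, 17.4, -0.3], "claw": 1}, {"travel": [0.2, 17.4, -0.3], "claw": 1}, {"travel": [0.2, 17.4, -0.3], "claw": -1}, {"travel": [0.2, 17.4, -0.3], "claw": -1}, {"travel": [0.2, 17.4, -0.3], "claw": -1}, {"travel": [0.2, 17.4, -0.3], "claw": -1}, {"travel": [0.2, 17.4, -0.3], "claw": -1}, {"travel": [0.2, 17.4, -0.3], "claw": -1}, {"travel": [0.2, 17.4, -0.3], "claw": -1}, {"travel": [0.2, 17.4, -0.3], "claw": -1}, {"travel": [0.2, 17.4, -0.3], "claw": -1}, {"travel": [0.2, 17.4, -0.3], "claw": -1}], "squeeze": 30}}

```text
$.steps[0]: bad value
```

```bash
python3 -c "
from h import *
rel([.5012,.084,.22],13.4)"
```

```text
travel [  3.03  -1.96 -40.08] rot [ 2.0000e-04 -1.9259e+00  8.0000e-04]
tcp [ 0.4828 -0.3175  0.2006] zyaw -96.95 tilt [-0.001 -0.    -1.   ] t 1.4833 q [ 0.93  0.41 -0.51  1.76  0.23  1.03 -1.35] F [ 0.2 -0.2  0.3] w 0.09177604610777079
```

delta_rot is evidently required in every row.

Request:
{"api": "send_rows", "payload": {"steps": [{"travel": [0.2, 4, -0.3], "delta_rot": [0, 0, 0], "claw": 1}, {"travel": [0.2, 8, -0.3], "delta_rot": [0, 0, 0], "claw": 1}, {"travel": [0.2, 12, -0.3], "delta_rot": [0, 0, 0], "claw": 1}, {"travel": [0.2, 15, -0.3], "delta_rot": [0, 0, 0], "claw": 1}, {"travel": [0.2, 17.4, -0.3], "delta_rot": [0, 0, 0], "claw": 1}, {"travel": [0.2, 17.4, -0.3], "delta_rot": [0, 0, 0], "claw": 1}, {"travel": [0.2, 17.4, -0.3], "delta_rot": [0, 0, 0], "claw": -1}, {"travel": [0.2, 17.4, -0.3], "delta_rot": [0, 0, 0], "claw": -1}, {"travel": [0.2, 17.4, -0.3], "delta_rot": [0, 0, 0], "claw": -1}, {"travel": [0.2, 17.4, -0.3], "delta_rot": [0, 0, 0], "claw": -1}, {"travel": [0.2, 17.4, -0.3], "delta_rot": [0, 0, 0], "claw": -1}, {"travel": [0.2, 17.4, -0.3], "delta_rot": [0, 0, 0], "claw": -1}, {"travel": [0.2, 17.4, -0.3], "delta_rot": [0, 0, 0], "claw": -1}, {"travel": [0.2, 17.4, -0.3], "delta_rot": [0, 0, 0], "claw": -1}, {"travel": [0.2, 17.4, -0.3], "delta_rot": [0, 0, 0], "claw": -1}, {"travel": [0.2, 17.4, -0.3], "delta_rot": [0, 0, 0], "claw": -1}], "squeeze": 30}}

```text
time_s: 2.82
ee_pos: [0.4824, -0.3126, 0.0267]
eef_rot: [-0.128, -2.161, 2.16]
wrist_force: [0.8, 0.3, -0.4]
grip_width: 0.0296
```

```bash
python3 -c "
from h import *
rel([.5012,.084,.22],13.4)"
```

```text
travel [  2.81 -19.33 -39.6 ] rot [ 1.0000e-04 -1.9228e+00  0.0000e+00]
tcp [ 0.4824 -0.3126  0.0267] zyaw -96.77 tilt [-0.  0. -1.] t 2.8167 q [ 0.85  0.64 -0.41  1.87  0.38  0.71 -1.47] F [ 0.8  0.3 -0.4] w 0.029638752613479206
```

Request:
{"api": "send_rows", "payload": {"steps": [{"travel": [0, 0, 0], "delta_rot": [0, 0, 0], "claw": -1}, {"travel": [0, 0, 0], "delta_rot": [0, 0, 0], "claw": -1}, {"travel": [0, 0, 0], "delta_rot": [0, 0, 0], "claw": -1}, {"travel": [0, 0, 0], "delta_rot": [0, 0, 0], "claw": -1}, {"travel": [0, 0, 0], "delta_rot": [0, 0, 0], "claw": -1}, {"travel": [0, 0, 0], "delta_rot": [0, 0, 0], "claw": -1}, {"travel": [0, -1, 0], "delta_rot": [0, 0, 0], "claw": -1}, {"travel": [0, -3, 0], "delta_rot": [0, 0, 0], "claw": -1}, {"travel": [0, -6, 0], "delta_rot": [0, 0, 0], "claw": -1}, {"travel": [0, -10, 0], "delta_rot": [0, 0, 0], "claw": -1}, {"travel": [0, -13, 0], "delta_rot": [0, 0, 0], "claw": -1}, {"travel": [0, -16, 0], "delta_rot": [0, 0, 0], "claw": -1}, {"travel": [0, -17.5, 0], "delta_rot": [0, 0, 0], "claw": -1}, {"travel": [0, -17.5, 0], "delta_rot": [0, 0, 0], "claw": -1}], "squeeze": 30}}

```text
time_s: 3.98
ee_pos: [0.485, -0.3138, 0.207]
eef_rot: [-0.135, -2.159, 2.169]
wrist_force: [0.4, 0.6, -1.4]
grip_width: 0.0158
```

```bash
python3 -c "
from h import *
e=np.radians(13.4);o=-.06*np.array([np.cos(e),np.sin(e)])
rel([.5012+o[0],.084+o[1],.20],13.4)"
```

```text
travel [  8.71   0.48 -37.63] rot [-9.8000e-03 -1.9227e+00 -9.0000e-04]
tcp [ 0.485  -0.3138  0.207 ] zyaw -96.76 tilt [ 0.007 -0.005 -1.   ] t 3.9833 q [ 0.94  0.4  -0.52  1.76  0.23  1.03 -1.35] F [ 0.4  0.6 -1.4] w 0.015814344518293343
```

Request:
{"api": "send_rows", "payload": {"steps": [{"travel": [1, 0, -4], "delta_rot": [0, -0.12, 0], "claw": -1}, {"travel": [2, 0, -8], "delta_rot": [0, -0.24, 0], "claw": -1}, {"travel": [3, 0, -11], "delta_rot": [0, -0.36, 0], "claw": -1}, {"travel": [4, 0, -14], "delta_rot": [0, -0.48, 0], "claw": -1}, {"travel": [5, 0, -17], "delta_rot": [0, -0.6, 0], "claw": -1}, {"travel": [5.5, 0.1, -20], "delta_rot": [0, -0.72, 0], "claw": -1}, {"travel": [6, 0.2, -22.5], "delta_rot": [0, -0.84, 0], "claw": -1}, {"travel": [6.5, 0.3, -25], "delta_rot": [0, -0.96, 0], "claw": -1}, {"travel": [7, 0.4, -27.5], "delta_rot": [0, -1.08, 0], "claw": -1}, {"travel": [7.5, 0.5, -30], "delta_rot": [0, -1.2, 0], "claw": -1}, {"travel": [8, 0.5, -32.5], "delta_rot": [0, -1.32, 0], "claw": -1}, {"travel": [8.4, 0.5, -34.5], "delta_rot": [0, -1.44, 0], "claw": -1}, {"travel": [8.7, 0.5, -36], "delta_rot": [0, -1.56, 0], "claw": -1}, {"travel": [8.7, 0.5, -37], "delta_rot": [0, -1.68, 0], "claw": -1}, {"travel": [8.7, 0.5, -37.6], "delta_rot": [0, -1.8, 0], "claw": -1}, {"travel": [8.7, 0.5, -37.6], "delta_rot": [0, -1.923, 0], "claw": -1}, {"travel": [8.7, 0.5, -37.6], "delta_rot": [0, -1.923, 0], "claw": -1}, {"travel": [8.7, 0.5, -37.6], "delta_rot": [0, -1.923, 0], "claw": -1}, {"travel": [8.7, 0.5, -37.6], "delta_rot": [0, -1.923, 0], "claw": -1}]}}

```text
time_s: 5.57
ee_pos: [0.44, 0.0706, 0.1964]
eef_rot: [-1.31, 1.039, -1.038]
wrist_force: [1.4, 1.3, -0.0]
grip_width: 0.0157
```

```bash
python3 -c "
from h import *
rel([.5012,.084,.20],13.4)
c=viewer.calibration('wrist'); np.save('cw2.npy',c,allow_pickle=True)
snap('wrist','w2',s=1.5)
for y,z in[(0,.065),(.037,.065),(-.037,.065)]:
  e=np.radians(103.4); print(1.5*proj(c,(.5012+y*np.cos(e),.084+y*np.sin(e),z)))"
```

```text
travel [ 0.09 -0.37  6.27] rot [ 0.0007 -0.0039 -0.0001]
tcp [0.44   0.0706 0.1964] zyaw 13.18 tilt [-0.001 -0.    -1.   ] t 5.5667 q [ 0.74  0.3  -1.09  2.06  0.32  0.97 -0.29] F [ 1.4  1.3 -0. ] w 0.015737172078793965
[465.84459291 273.59947854]
[468.65655606 218.58470201]
[463.20550242 325.23208035]
```

View pics/w2.png

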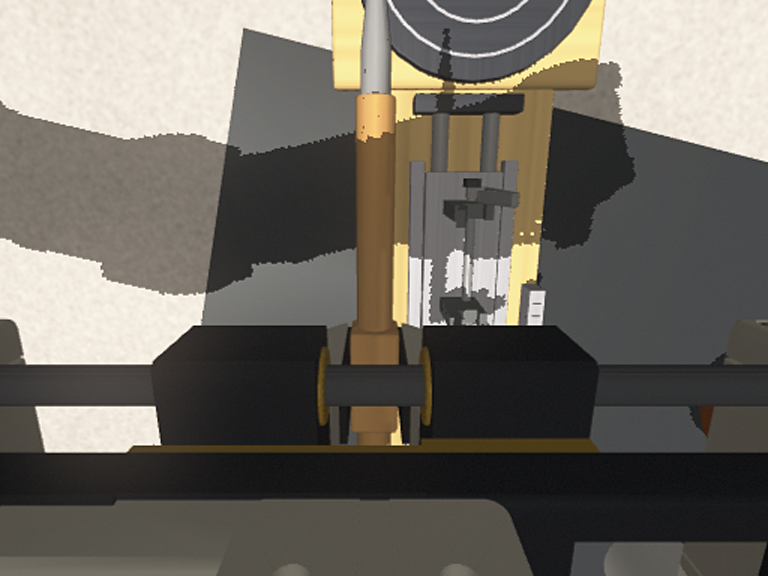

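The wrist view shows the rod held at u≈376, point towards the wheel. To its right are the slide with the far fork at about (478,205), the near fork at about (465,308) and the jaw arm on the right at (500,197). I'll enlarge that part.

```bash
python3 -c "
import cv2
im=cv2.imread('pics/raw_w2.png')[55:220,250:380]
cv2.imwrite('pics/c2.png',cv2.resize(im,None,fx=3.6,fy=3.6,interpolation=cv2.INTER_CUBIC))"
```

```text
(no output)
```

View pics/c2.png

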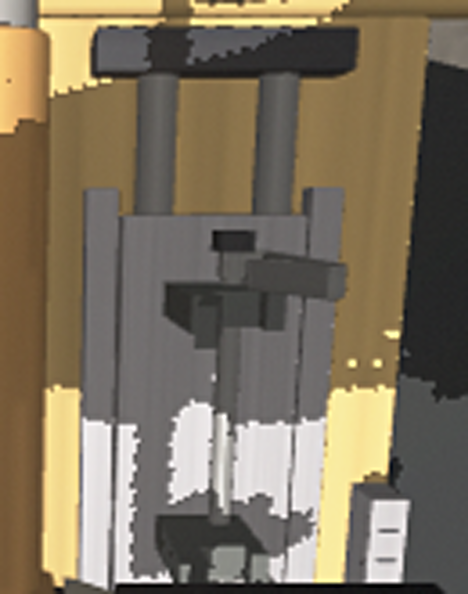

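```bash
python3 -c "
from h import *
c=np.load('cw2.npy',allow_pickle=True).item()
P=lambda u,v,z: pix2z(c,250+u/3.6,55+v/3.6,z)
L=lambda n,a,b:print(n,a.round(4),b.round(4),np.degrees(np.arctan2(*(a-b)[[1,0]])).round(2))
for z in(.026,.034):
  a,b=P(85,190,z),P(80,585,z);L('left',a,b); e,f=P(345,190,z),P(315,580,z);L('right',e,f); m=(a+e)/2;n=(b+f)/2;L('mid',m,n)
L('board',P(428,20,.012),P(388,490,.012))
L('boardL',P(48,90,.012),P(43,580,.012))
L('rods1',P(157,75,.03),P(155,212,.03));L('rods2',P(278,75,.03),P(273,212,.03))
L('slide',P(121,216,.026),P(305,216,.026))
d=[.5012,.084];e=np.radians(103.4)
J=lambda x,y,z:np.array([d[0]+x*np.sin(e)+y*np.cos(e),d[1]-x*np.cos(e)+y*np.sin(e),z])
for p in[(0,.037,.059),(0,.037,.103),(-.0068,.037,.103),(.0068,.047,.107),(0,-.037,.059),(0,.042,.03)]:
  q=proj(c,J(*p));print(p,((q-[250,55])*3.6).round(0))
"
```

```text
left [0.4496 0.1471 0.026 ] [0.4792 0.0251 0.026 ] 103.66
right [0.5253 0.1649 0.026 ] [0.5541 0.0445 0.026 ] 103.43
mid [0.4874 0.156  0.026 ] [0.5166 0.0348 0.026 ] 103.54
left [0.449  0.1469 0.034 ] [0.4779 0.0279 0.034 ] 103.66
right [0.5229 0.1643 0.034 ] [0.5509 0.0468 0.034 ] 103.43
mid [0.4859 0.1556 0.034 ] [0.5144 0.0373 0.034 ] 103.54
board [0.5386 0.2187 0.012 ] [0.5737 0.0767 0.012 ] 103.89
boardL [0.4323 0.1734 0.012 ] [0.4687 0.0192 0.012 ] 103.28
rods1 [0.4615 0.1827 0.03  ] [0.4711 0.1457 0.03  ] 104.51
rods2 [0.4954 0.1907 0.03  ] [0.5052 0.1537 0.03  ] 104.85
slide [0.462  0.1423 0.026 ] [0.5159 0.155  0.026 ] -166.8
(0, 0.037, 0.059) [220. 324.]
(0, 0.037, 0.103) [258. 345.]
(-0.0068, 0.037, 0.103) [229. 345.]
(0.0068, 0.047, 0.107) [294. 304.]
(0, -0.037, 0.059) [208. 575.]
(0, 0.042, 0.03) [202. 297.]
```

Request:
{"api": "send_rows", "payload": {"steps": [{"travel": [3.5, 0, 0], "delta_rot": [0, 0, 0], "claw": -1}, {"travel": [7, 0, 0.5], "delta_rot": [0, -0.005, 0], "claw": -1}, {"travel": [7, 0, 0.5], "delta_rot": [0, -0.007, 0], "claw": -1}, {"travel": [7, 0, 0.5], "delta_rot": [0, -0.007, 0], "claw": -1}, {"travel": [7, 0, 0.5], "delta_rot": [0, -0.007, 0], "claw": -1}]}}

```text
time_s: 6.03
ee_pos: [0.4612, 0.0041, 0.1966]
eef_rot: [-1.313, 1.032, -1.031]
wrist_force: [-0.4, 0.4, -0.9]
grip_width: 0.0161
```

```bash
python3 -c "
from h import *
rel([.5012,.084,.20],13.6)
c=viewer.calibration('wrist'); np.save('cw3.npy',c,allow_pickle=True)
snap('wrist','w3',crop=(225,75,395,225),s=4.5)"
```

```text
travel [-6.82 -0.34  5.77] rot [ 0.0002  0.0013 -0.0004]
tcp [0.4612 0.0041 0.1966] zyaw 13.68 tilt [-0.  0. -1.] t 6.0333 q [ 0.85  0.33 -1.06  2.02  0.34  0.98 -0.15] F [-0.4  0.4 -0.9] w 0.016053127761600495
```

View pics/w3.png

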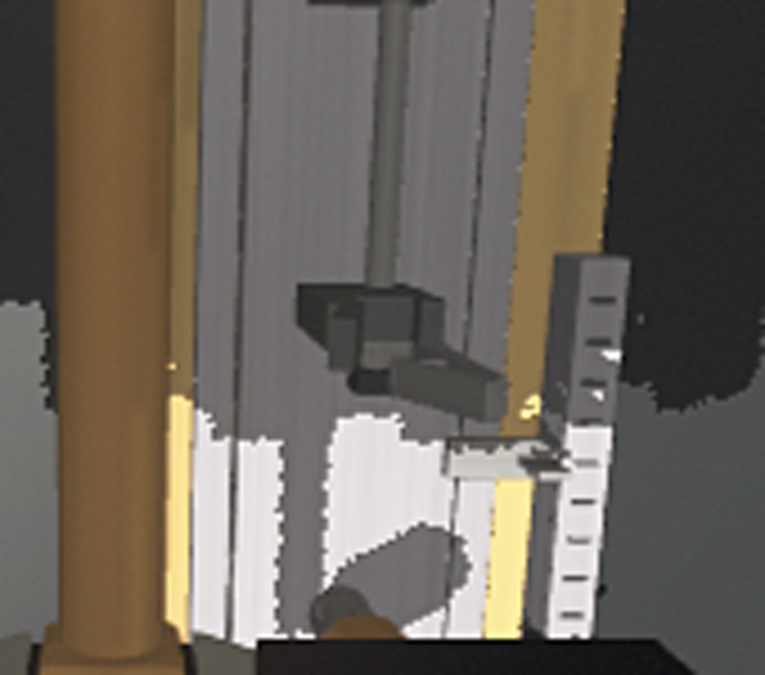

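```bash
cat > j.py <<'E'
from h import *
def J(d,e):
    e=np.radians(e)
    return lambda x,y,z:np.array([d[0]+x*np.sin(e)+y*np.cos(e),d[1]-x*np.cos(e)+y*np.sin(e),z])
E
python3 -c "
from j import *
c=np.load('cw3.npy',allow_pickle=True).item()
print('cam',-np.array(c['R']).T@c['t'])
W=J((.5012,.084),103.6)
q=lambda p:((proj(c,W(*p))-[225,75])*4.5).round(0)
for p in[(-.0068,-.032,.059),(.0068,-.032,.059),(-.0068,-.032,.07),(.0068,-.032,.07),(-.0068,-.042,.059),(.0068,-.042,.059),(-.0068,-.032,.103),(-.0068,-.042,.103),(.0068,-.047,.107),(0,.032,.059),(0,-.118,.111),(.05,-.075,.049)]: print(p,q(p))
P=lambda u,v,z:(pix2z(c,225+u/4.5,75+v/4.5,z))
M=np.linalg.inv(np.array([[np.sin(np.radians(103.6)),np.cos(np.radians(103.6))],[-np.cos(np.radians(103.6)),np.sin(np.radians(103.6))]]))
for n,u,v,z in[('barL',196,420,.034),('barR',507,420,.034),('plL',240,300,.026),('plR',475,300,.026),('boardR',607,200,.012),('shaft',382,280,.045),('forkL',297,285,.04),('forkR',443,298,.04)]:
  w=P(u,v,z);print(n,(M@(w[:2]-[.5012,.084])).round(4))
"
```

```text
cam [0.44541323 0.07134603 0.35463959]
(-0.0068, -0.032, 0.059) [335. 315.]
(0.0068, -0.032, 0.059) [396. 315.]
(-0.0068, -0.032, 0.07) [343. 320.]
(0.0068, -0.032, 0.07) [407. 320.]
(-0.0068, -0.042, 0.059) [333. 359.]
(0.0068, -0.042, 0.059) [394. 360.]
(-0.0068, -0.032, 0.103) [373. 341.]
(-0.0068, -0.042, 0.103) [371. 393.]
(0.0068, -0.047, 0.107) [445. 422.]
(0, 0.032, 0.059) [381.   9.]
(0, -0.118, 0.111) [392. 773.]
(0.05, -0.075, 0.049) [558. 492.]
barL [-0.0356 -0.0607]
barR [ 0.041  -0.0605]
plL [-0.0248 -0.0321]
plR [ 0.0332 -0.032 ]
boardR [ 0.0686 -0.0083]
shaft [ 0.0061 -0.0255]
forkL [-0.0128 -0.0272]
forkR [ 0.0218 -0.0302]
```

```bash
python3 -c "
from j import *
c=np.load('cw3.npy',allow_pickle=True).item()
T=np.array([.4612,.0041,.1966]);e=np.radians(103.68)
for y in(.02,.05,.08):
  p=T+np.array([y*np.cos(e),y*np.sin(e),.0188]); print('rod pred',((proj(c,p)-[225,75])*4.5).round(1))
W=J((.5012,.084),103.6)
q=lambda p:((proj(c,W(*p))-[225,75])*4.5).round(0)
for x in(-.018,0,.018):
  for y in (-.032,-.042): print(x,y,q((x,y,.026)),q((x,y,.059)))
c=viewer.calibration('top')
for p in[(0,-.118,.111),(0,.2,.04),(.0045,-.1145,.111),(.0045,.2035,.04)]: print(p,1.5*proj(c,W(*p)))
"
python3 - <<'E'
import cv2
im=cv2.imread('pics/raw_w3.png')[128:170,285:345]
cv2.imwrite('pics/c3.png',cv2.resize(im,None,fx=12,fy=12,interpolation=cv2.INTER_CUBIC))
E
```

```text
rod pred [103.6 617.9]
rod pred [103.4 348.7]
rod pred [103.1  48.4]
-0.018 -0.032 [267. 300.] [285. 315.]
-0.018 -0.042 [266. 340.] [283. 359.]
0 -0.032 [340. 300.] [366. 315.]
0 -0.042 [339. 340.] [363. 359.]
0.018 -0.032 [413. 300.] [446. 315.]
0.018 -0.042 [411. 340.] [443. 360.]
(0, -0.118, 0.111) [272.06844838 296.59123587]
(0, 0.2, 0.04) [118.68173879 331.5098051 ]
(0.0045, -0.1145, 0.111) [269.89227361 294.61096639]
(0.0045, 0.2035, 0.04) [116.71933679 329.600697  ]
```

View pics/c3.png

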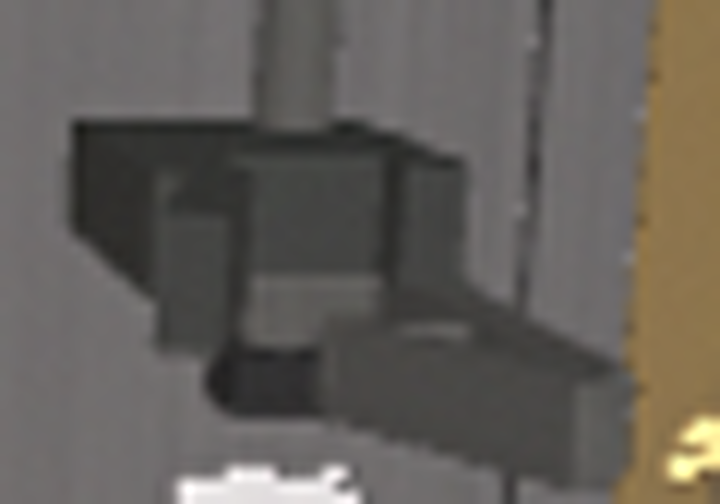

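The enlarged near fork shows the channel floor at u 245–385, v 160–270, the flared −x wall at u 155–245 and the jaw finger at the lower right. The held rod appears about 1 mm to the right of its prediction. Allowing for that, the clip lies about +2 mm in x and +3 mm in y from my first estimate. Now I'll go above it.

```bash
python3 -c "
from j import *
rel([.5022,.0873,.115],13.6)"
```

```text
travel [-7.04  8.17  5.96] rot [ 0.0001  0.0031 -0.0003]
tcp [0.4611 0.0047 0.1967] zyaw 13.78 tilt [-0.  0. -1.] t 6.0833 q [ 0.85  0.33 -1.06  2.02  0.34  0.98 -0.15] F [ 0.   0.  -0.4] w 0.015726485452782307
```

Request:
{"api": "send_rows", "payload": {"steps": [{"travel": [-3.5, 0, 3], "delta_rot": [0, 0, 0], "claw": -1}, {"travel": [-7, 0, 6], "delta_rot": [0, 0.002, 0], "claw": -1}, {"travel": [-7, 2, 6], "delta_rot": [0, 0.002, 0], "claw": -1}, {"travel": [-7, 5, 6], "delta_rot": [0, 0.002, 0], "claw": -1}, {"travel": [-7, 8.2, 6], "delta_rot": [0, 0.002, 0], "claw": -1}, {"travel": [-7, 8.2, 6], "delta_rot": [0, 0.002, 0], "claw": -1}, {"travel": [-7, 8.2, 6], "delta_rot": [0, 0.002, 0], "claw": -1}, {"travel": [-7, 8.2, 6], "delta_rot": [0, 0.002, 0], "claw": -1}]}}

```text
time_s: 6.75
ee_pos: [0.5034, 0.0875, 0.1161]
eef_rot: [-1.312, 1.03, -1.031]
wrist_force: [0.5, -0.4, -0.2]
grip_width: 0.0157
```

```bash
python3 -c "
from j import *
rel([.5022,.0873,.0465],13.6)
c=viewer.calibration('scene');t=env.read_state()['ee_pos']
u,v=proj(c,t).astype(int);print(u,v)
snap('scene','s1',crop=(u-50,v-45,u+50,v+35),s=7)
e=np.radians(103.6)
for n,p in (('rod',t+[0,0,.0183]),('rod+',t+[.09*np.cos(e),.09*np.sin(e),.0183]),('clip',[.5022,.0873,.065])): print(n,((proj(c,p)-[u-50,v-45])*7).round())"
```

```text
travel [-0.01  6.96 -0.13] rot [-0.0013  0.0027 -0.0004]
tcp [0.5034 0.0875 0.1161] zyaw 13.75 tilt [ 0.001  0.001 -1.   ] t 6.75 q [ 0.51  0.54 -0.92  1.98  0.55  0.89 -0.46] F [ 0.5 -0.4 -0.2] w 0.015683562703576768
349 140
rod [364. 286.]
rod+ [518. 213.]
clip [332. 414.]
```

View pics/s1.png

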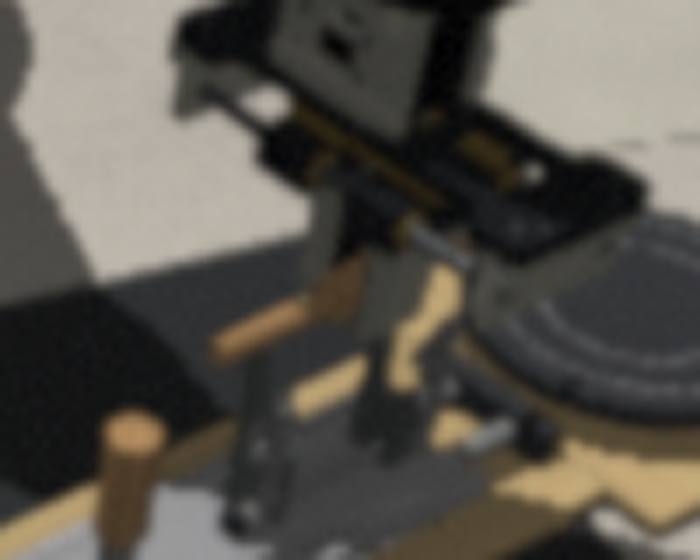

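The scene crop shows the rod's tail straight above the near jaw and fork at (255,360), with the handle top at (134,432). The alignment looks right, so I'll descend with a force check partway.

Request:
{"api": "send_rows", "payload": {"steps": [{"travel": [0, 1, -0.1], "delta_rot": [0, 0.002, 0], "claw": -1}, {"travel": [0, 1.6, -0.1], "delta_rot": [0, 0.002, 0], "claw": -1}, {"travel": [0, 2.1, -0.1], "delta_rot": [0, 0.002, 0], "claw": -1}, {"travel": [0, 2.5, -0.1], "delta_rot": [0, 0.002, 0], "claw": -1}, {"travel": [0, 2.9, -0.1], "delta_rot": [0, 0.002, 0], "claw": -1}, {"travel": [0, 3.2, -0.1], "delta_rot": [0, 0.002, 0], "claw": -1}, {"travel": [0, 3.5, -0.1], "delta_rot": [0, 0.002, 0], "claw": -1}, {"travel": [0, 3.5, -0.1], "delta_rot": [0, 0.002, 0], "claw": -1}], "squeeze": 45}}

```text
time_s: 7.47
ee_pos: [0.5017, 0.0861, 0.0791]
eef_rot: [-1.313, 1.034, -1.032]
wrist_force: [0.3, -0.3, -0.2]
grip_width: 0.0151
```

```bash
python3 -c "
from j import *
rel([.5022,.0873,.0465],13.6)"
```

```text
travel [-0.11  3.26  0.08] rot [ 0.0009 -0.0004 -0.0002]
tcp [0.5017 0.0861 0.0791] zyaw 13.58 tilt [-0.001  0.    -1.   ] t 7.4667 q [ 0.47  0.59 -0.87  2.    0.61  0.83 -0.51] F [ 0.3 -0.3 -0.2] w 0.015077343436253526
```

Request:
{"api": "send_rows", "payload": {"steps": [{"travel": [0, 0.4, 0.1], "delta_rot": [0, 0, 0], "claw": -1}, {"travel": [0, 0.8, 0.1], "delta_rot": [0, 0, 0], "claw": -1}, {"travel": [0, 1.2, 0.1], "delta_rot": [0, 0, 0], "claw": -1}, {"travel": [0, 1.5, 0.1], "delta_rot": [0, 0, 0], "claw": -1}, {"travel": [0, 1.5, 0.1], "delta_rot": [0, 0, 0], "claw": -1}]}}

```text
time_s: 7.88
ee_pos: [0.502, 0.0861, 0.0639]
eef_rot: [-1.314, 1.034, -1.032]
wrist_force: [-2.3, -1.6, -0.2]
grip_width: 0.0154
```

```bash
python3 -c "
from j import *
rel([.5022,.0873,.0465],13.6);print(env.read_state()['wrist_torque'])"
```

```text
travel [-0.11  1.74  0.05] rot [ 0.0019 -0.0002 -0.    ]
tcp [0.502  0.0861 0.0639] zyaw 13.59 tilt [-0.002 -0.    -1.   ] t 7.8833 q [ 0.45  0.62 -0.84  2.01  0.64  0.81 -0.53] F [-2.3 -1.6 -0.2] w 0.015422419537644798
[-0.14990717  0.33340168 -0.05371967]
```

Request:
{"api": "send_rows", "payload": {"steps": [{"travel": [0, 0.4, 0], "delta_rot": [0, 0, 0], "claw": -1}, {"travel": [0, 0.8, 0], "delta_rot": [0, 0, 0], "claw": -1}, {"travel": [0, 1.2, 0], "delta_rot": [0, 0, 0], "claw": -1}, {"travel": [0, 1.5, 0], "delta_rot": [0, 0, 0], "claw": -1}, {"travel": [0, 1.8, 0], "delta_rot": [0, 0, 0], "claw": -1}, {"travel": [0, 1.9, 0], "delta_rot": [0, 0, 0], "claw": -1}, {"travel": [0, 1.9, 0], "delta_rot": [0, 0, 0], "claw": -1}]}}

```text
time_s: 8.47
ee_pos: [0.5033, 0.0864, 0.0464]
eef_rot: [-1.313, 1.032, -1.034]
wrist_force: [-3.9, -2.5, 11.5]
grip_width: 0.0154
```

```bash
python3 -c "
from j import *
rel([.5022,.0873,.0465],13.6);print(env.read_state()['wrist_torque'])"
```

```text
travel [-0.11 -0.01 -0.09] rot [-0.0003 -0.0002  0.001 ]
tcp [0.5033 0.0864 0.0464] zyaw 13.59 tilt [ 0.    -0.001 -1.   ] t 8.4667 q [ 0.43  0.64 -0.82  2.01  0.67  0.78 -0.56] F [-3.9 -2.5 11.5] w 0.015382267822455593
[-0.32642327  0.85059685  0.02493897]
```

Request:
{"api": "send_rows", "payload": {"steps": [{"travel": [0, 0.2, -0.1], "delta_rot": [0, 0, 0], "claw": -1}, {"travel": [0, 0.3, -0.1], "delta_rot": [0, 0, 0], "claw": -1}, {"travel": [0, 0.3, -0.1], "delta_rot": [0, 0, 0], "claw": -1}]}}

```text
time_s: 8.72
ee_pos: [0.5035, 0.0864, 0.046]
eef_rot: [-1.313, 1.029, -1.036]
wrist_force: [-11.7, -4.5, 37.0]
grip_width: 0.0156
```

```bash
python3 -c "
from j import *
rel([.5022,.0873,.0465],13.6);print(env.read_state()['wrist_torque'])
c=viewer.calibration('scene')
snap('scene','s2',crop=(300,90,410,180),s=7)"
```

```text
travel [-0.12 -0.05 -0.1 ] rot [-0.0023  0.      0.0034]
tcp [0.5035 0.0864 0.046 ] zyaw 13.6 tilt [ 0.003 -0.003 -1.   ] t 8.7167 q [ 0.42  0.64 -0.81  2.02  0.68  0.77 -0.57] F [-11.7  -4.5  37. ] w 0.015597146113369634
[-0.93767942  2.28582962 -0.0652397 ]
```

View pics/s2.png

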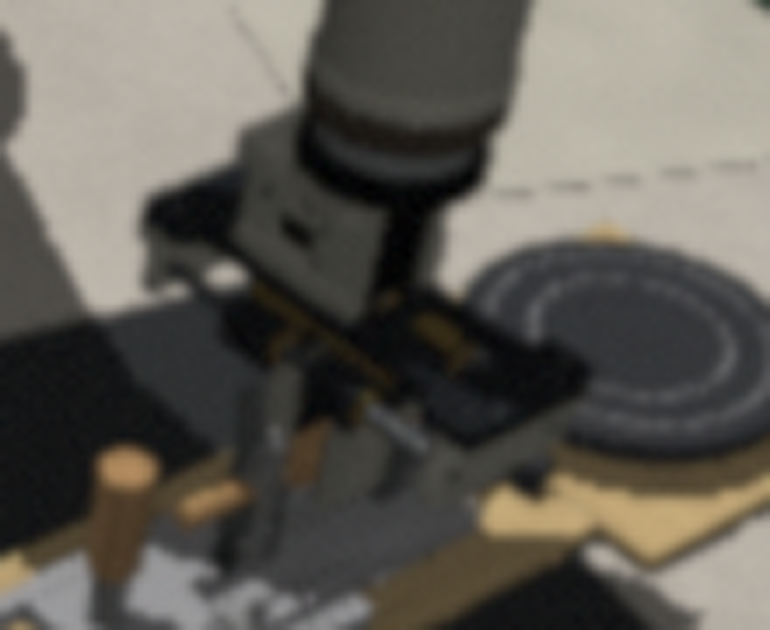

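The rod is below the jaw tips, hard against the floor (37 N at TCP z = 0.046). I'll relax the push, release and rise.

Request:
{"api": "send_rows", "payload": {"steps": [{"travel": [0, -0.35, 0], "delta_rot": [0, 0, 0], "claw": -1}, {"travel": [0, -0.35, 0], "delta_rot": [0, 0, 0], "claw": 0}, {"travel": [0, -0.35, 0], "delta_rot": [0, 0, 0], "claw": 0}, {"travel": [0, -0.35, 0], "delta_rot": [0, 0, 0], "claw": 0}, {"travel": [0, -0.35, 0], "delta_rot": [0, 0, 0], "claw": 0}, {"travel": [0, -0.35, 0], "delta_rot": [0, 0, 0], "claw": 0}, {"travel": [0, -0.35, 0], "delta_rot": [0, 0, 0], "claw": 0}, {"travel": [0, -0.35, 0], "delta_rot": [0, 0, 0], "claw": 0}, {"travel": [0, -3, 0], "delta_rot": [0, 0, 0], "claw": 0}, {"travel": [0, -6, 0], "delta_rot": [0, 0, 0], "claw": 0}, {"travel": [0, -9, 0], "delta_rot": [0, 0, 0], "claw": 0}, {"travel": [0, -12, 0], "delta_rot": [0, 0, 0], "claw": 0}, {"travel": [6, -14.5, 0], "delta_rot": [0, 0, 0], "claw": 0}, {"travel": [8, -14.5, 0], "delta_rot": [0, 0, 0], "claw": 0}, {"travel": [8, -14.5, 0], "delta_rot": [0, 0, 0], "claw": 0}, {"travel": [8, -14.5, 0], "delta_rot": [0, 0, 0], "claw": 0}]}}

```text
time_s: 10.1
ee_pos: [0.5218, 0.0048, 0.188]
eef_rot: [-1.31, 1.037, -1.039]
wrist_force: [-1.1, 0.3, 0.3]
grip_width: 0.0461
```

```bash
python3 -c "
from j import *
rel([.53,-.0277,.2],13.6)
c=viewer.calibration('wrist'); np.save('cw4.npy',c,allow_pickle=True)
snap('wrist','w4',crop=(130,0,390,225),s=2.6)
W=J((.5025,.086),103.6)
q=lambda p:((proj(c,W(*p))-[130,0])*2.6).round(0)
for p in [(0,0,.073),(0,-.078,.065),(0,.128,.065),(0,-.118,.111),(.0285,-.075,.049)]: print(p,q(p))"
```

```text
travel [ 3.35 -1.2   0.06] rot [-0.0007 -0.0071  0.0013]
tcp [0.5218 0.0048 0.188 ] zyaw 13.2 tilt [ 0.001 -0.001 -1.   ] t 10.1 q [ 0.73  0.46 -0.99  1.9   0.45  1.03 -0.22] F [-1.1  0.3  0.3] w 0.04610157466097375
(0, 0, 0.073) [307. 244.]
(0, -0.078, 0.065) [309. 462.]
(0, 0.128, 0.065) [ 304. -191.]
(0, -0.118, 0.111) [310. 611.]
(0.0285, -0.075, 0.049) [381. 446.]
```

View pics/w4.png

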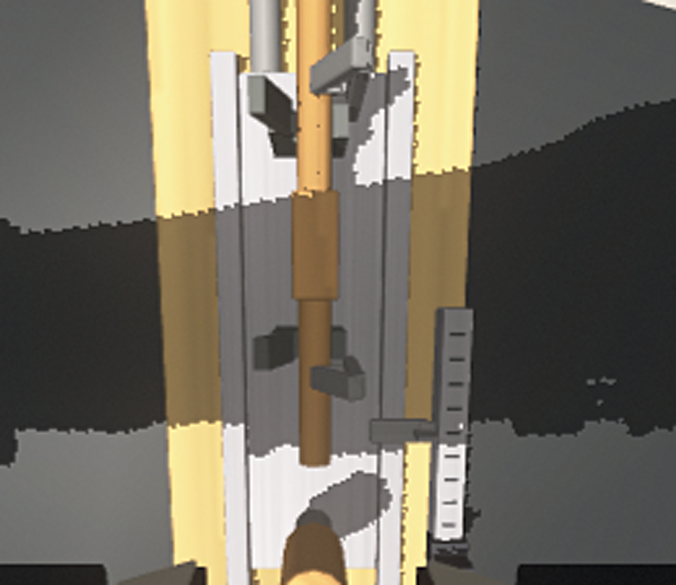

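The wrist view shows the scriber seated: grip at v 193–298 between the forks, both jaw fingers closed over the shaft at (340,65) and (338,382), steel point towards the wheel. The pointer is at about (425,430), and the rail's rider lies further down near (452,550). Next I'll hover over the handle.

Request:
{"api": "send_rows", "payload": {"steps": [{"travel": [3.4, 0, 0.1], "delta_rot": [0, -0.007, 0], "claw": 1}, {"travel": [3.4, 0, 0.1], "delta_rot": [0, -0.007, 0], "claw": 1}, {"travel": [3.4, 0, 0.1], "delta_rot": [0, -0.007, 0], "claw": 1}, {"travel": [3.4, 0, 0.1], "delta_rot": [0, -0.007, 0], "claw": 1}]}}

```text
time_s: 10.48
ee_pos: [0.5291, -0.0228, 0.1873]
eef_rot: [-1.315, 1.028, -1.025]
wrist_force: [0.1, 1.3, -0.1]
grip_width: 0.0677
```

```bash
python3 -c "
from j import *
rel([.5307,-.0287,.071],13.6)
c=viewer.calibration('wrist'); np.save('cw5.npy',c,allow_pickle=True)
snap('wrist','w5')
W=J((.503,.086),103.6)
im=cv2.imread('pics/raw_w5.png').mean(2)
for x in(.032,.036,.042):
  print(x)
  for y in range(-66,-142,-2):
    u,v=proj(c,W(x,y/1000,.052))+[3,0]; u=int(round(u));v=int(round(v))
    print(y,(u,v),im[v,u-6:u+20:1].astype(int)) if x==.036 and 0<=v<384 else None
"
```

```text
travel [ 0.63 11.63  0.02] rot [ 0.0007  0.0082 -0.0013]
tcp [ 0.5291 -0.0228  0.1873] zyaw 14.07 tilt [-0.001  0.001 -1.   ] t 10.4833 q [ 0.77  0.47 -0.98  1.88  0.46  1.03 -0.16] F [ 0.1  1.3 -0.1] w 0.06769655916247187
0.032
0.036
-66 (289, 136) [ 98  97  97  96  96  96  95  95  94  94  94  97 113  96  78  69  73  94
 116 112 112 111 110 110 108 110]
-68 (289, 138) [ 96  95  96  95  95  94  95  95  95  89  95  95  97  94  92  86  72 104
 115 112 113 112 111 110 110 113]
-70 (289, 140) [ 94  94  95  94  96  94  82  59  66  69  67  67  68  68  68  67  75 105
 113 107  73  90  90  90  90  95]
-72 (289, 142) [ 97  97  96  97  98  97  97  86  67  96  97  96  99  95  93  94  96 108
 113 114 116 114 113 113 111 116]
-74 (288, 144) [ 97  98  96  97  97  97  97  97  98  95  87  96  96  97  98  84  73  74
 110 113 113 112 111 111 110 110]
-76 (288, 146) [112 115 113 104  94 113 114 115 114 115 114 115 115 112  96  67  68  75
 113 113 112 111 112 109 111 110]
-78 (288, 148) [111 111 112 116 110 111 113 113 114 113 112 114 114 111  85  68  68  79
 113 113 113 113 111 112 111 111]
-80 (288, 1
[... 3097 characters left out ...]
8 216 216 215 216 219 218 185  92  96 122 229
 229 230 230 229 226 225 225 232]
-132 (286, 200) [227 228 223 147 136 221 217 215 215 215 216 218 219 185  92  92 115 233
 230 229 228 227 225 223 225 231]
-134 (286, 202) [229 228 222 159 218 216 218 215 216 215 216 219 220 189  93 103 150 234
 229 230 230 228 227 225 226 231]
-136 (286, 204) [228 230 228  94 141 221 218 216 215 215 217 219 218 157  94 107 164 235
 224 155 127 127 119 123 159 233]
-138 (286, 205) [228 230 227 102 139 220 216 215 214 215 216 219 219 158  94 109 171 235
 227 204 206 198 167 165 180 232]
-140 (286, 207) [228 229 224 131 221 218 216 215 215 215 217 219 217 122  91  94 186 234
 229 228 228 227 225 224 226 230]
0.042
```

Request:
{"api": "send_rows", "payload": {"steps": [{"travel": [0.6, 3, 0], "delta_rot": [0, 0.008, 0], "claw": 1}, {"travel": [0.6, 4, 0], "delta_rot": [0, 0.008, 0], "claw": 1}, {"travel": [0.6, 5, 0], "delta_rot": [0, 0.008, 0], "claw": 1}, {"travel": [0.6, 8, 0], "delta_rot": [0, 0.008, 0], "claw": 1}, {"travel": [0.6, 10.5, 0], "delta_rot": [0, 0.008, 0], "claw": 1}, {"travel": [0.6, 11.6, 0], "delta_rot": [0, 0.008, 0], "claw": 1}, {"travel": [0.6, 11.6, 0], "delta_rot": [0, 0.008, 0], "claw": -1}, {"travel": [0.6, 11.6, 0], "delta_rot": [0, 0.008, 0], "claw": -1}, {"travel": [0.6, 11.6, 0], "delta_rot": [0, 0.008, 0], "claw": -1}, {"travel": [0.6, 11.6, 0], "delta_rot": [0, 0.008, 0], "claw": -1}, {"travel": [0.6, 11.6, 0], "delta_rot": [0, 0.008, 0], "claw": -1}, {"travel": [0.6, 11.6, 0], "delta_rot": [0, 0.008, 0], "claw": -1}, {"travel": [0.6, 11.6, 0], "delta_rot": [0, 0.008, 0], "claw": -1}, {"travel": [0.6, 11.6, 0], "delta_rot": [0, 0.008, 0], "claw": -1}, {"travel": [0.6, 11.6, 0], "delta_rot": [0, 0.008, 0], "claw": -1}, {"travel": [0.6, 11.6, 0], "delta_rot": [0, 0.008, 0], "claw": -1}, {"travel": [0.6, 11.6, 0], "delta_rot": [0, 0.008, 0], "claw": -1}, {"travel": [0.6, 11.6, 0], "delta_rot": [0, 0.008, 0], "claw": -1}, {"travel": [0.6, 11.6, 0], "delta_rot": [0, 0.008, 0], "claw": -1}, {"travel": [0.6, 11.6, 0], "delta_rot": [0, 0.008, 0], "claw": -1}], "squeeze": 50}}

```text
time_s: 12.2
ee_pos: [0.5311, -0.0303, 0.0717]
eef_rot: [-1.312, 1.034, -1.033]
wrist_force: [-0.8, -1.4, 1.4]
grip_width: 0.0231
```

```bash
python3 -c "
from j import *
rel([.5307,-.0287,.071],13.6)"
```

```text
travel [-0.16  0.07  0.  ] rot [ 0.0004 -0.0012  0.0001]
tcp [ 0.5311 -0.0303  0.0717] zyaw 13.53 tilt [-0. -0. -1.] t 12.2 q [ 0.66  0.63 -0.84  1.95  0.63  0.84 -0.29] F [-0.8 -1.4  1.4] w 0.023061067550120315
```

Request:
{"api": "send_rows", "payload": {"steps": [{"travel": [0.5, 0, 0], "delta_rot": [0, 0, 0], "claw": -1}, {"travel": [1, 0, 0], "delta_rot": [0, 0, 0], "claw": -1}, {"travel": [1.5, 0, 0], "delta_rot": [0, 0, 0], "claw": -1}, {"travel": [2, 0, 0], "delta_rot": [0, 0, 0], "claw": -1}, {"travel": [2.5, 0, 0], "delta_rot": [0, 0, 0], "claw": -1}, {"travel": [3, 0, 0], "delta_rot": [0, 0, 0], "claw": -1}, {"travel": [3.5, 0, 0], "delta_rot": [0, 0, 0], "claw": -1}, {"travel": [4, 0, 0], "delta_rot": [0, 0, 0], "claw": -1}, {"travel": [4.4, 0, 0], "delta_rot": [0, 0, 0], "claw": -1}, {"travel": [4.7, 0, 0], "delta_rot": [0, 0, 0], "claw": -1}, {"travel": [4.7, 0, 0], "delta_rot": [0, 0, 0], "claw": -1}, {"travel": [4.7, 0, 0], "delta_rot": [0, 0, 0], "claw": -1}, {"travel": [4.7, 0, 0], "delta_rot": [0, 0, 0], "claw": -1}], "squeeze": 55}}

```text
time_s: 13.28
ee_pos: [0.5411, -0.0725, 0.0717]
eef_rot: [-1.31, 1.035, -1.028]
wrist_force: [-4.7, 7.7, 4.5]
grip_width: 0.0233
```

```bash
python3 -c "
from j import *
rel([.5307,-.0287,.071],13.6)
c=viewer.calibration('wrist'); np.save('cw6.npy',c,allow_pickle=True)
W=J((.503,.086),103.6)
T=env.read_state()['ee_pos']
# jig frame of TCP
d=T[:2]-[.503,.086];e=np.radians(103.6);yt=d@[np.cos(e),np.sin(e)];print('TCP jig y',yt)
uv=[proj(c,W(x,yt+.043,z)) for x,z in((.03,.049),(.04,.055))];print(uv)
u,v=(uv[0]+uv[1])/2;u=int(u);v=int(v);x0=u-50;y0=max(0,v-40);print(x0,y0)
snap('wrist','w6',crop=(x0,y0,x0+100,y0+75),s=8)"
```

```text
travel [-4.51  0.08  0.02] rot [ 0.0008  0.001  -0.0042]
tcp [ 0.5411 -0.0725  0.0717] zyaw 13.66 tilt [-0.002  0.004 -1.   ] t 13.2833 q [ 0.73  0.65 -0.83  1.92  0.63  0.86 -0.2 ] F [-4.7  7.7  4.5] w 0.023250900460949214
TCP jig y -0.1630705782734511
[array([297.34266761, 154.84168963]), array([315.65561641, 156.27650411])]
256 115
```

View pics/w6.png

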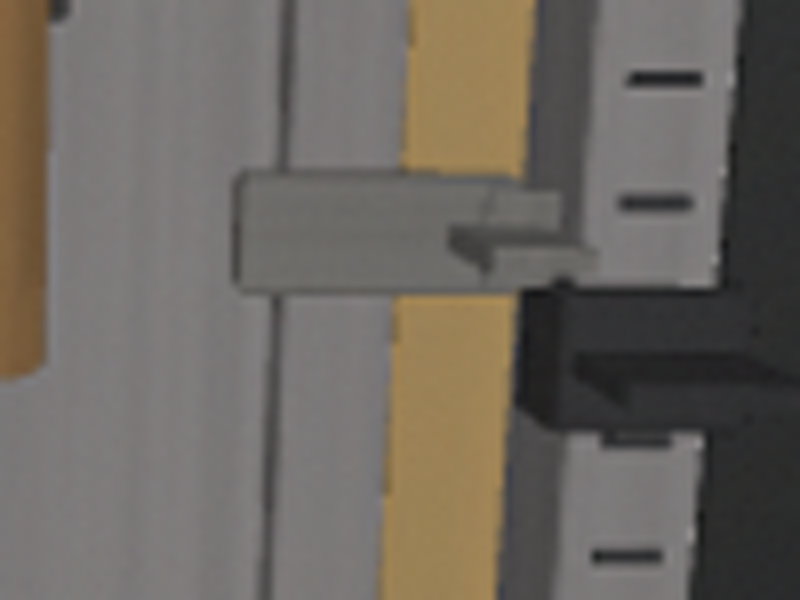

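The pointer blade's top is centred at about (540,259) and the fin's top at about (690,392). The pointer is therefore still short of the fin, which lies further out.

```bash
python3 -c "
from j import *
c=np.load('cw6.npy',allow_pickle=True).item()
e=np.radians(103.6)
f=lambda u,v,z:(pix2z(c,256+u/8,115+v/8,z)[:2]-[.503,.086])
for u,v,z in((540,259,.049),(690,392,.055),(665,78,.034),(655,203,.034),(628,556,.034)):
  d=f(u,v,z);print(d@[np.sin(e),-np.cos(e)],d@[np.cos(e),np.sin(e)])"
```

```text
0.04585606186958419 -0.11545100137401801
0.056275525221383634 -0.12471748349808028
0.0588657669911866 -0.1024619476017182
0.058828665952879076 -0.11255825413904133
0.05882474768180183 -0.14256866536933427
```

Request:
{"api": "send_rows", "payload": {"steps": [{"travel": [0.3, 0, 0], "delta_rot": [0, 0, 0], "claw": -1}, {"travel": [0.6, 0, 0], "delta_rot": [0, 0, 0], "claw": -1}, {"travel": [0.9, 0, 0], "delta_rot": [0, 0, 0], "claw": -1}, {"travel": [0.9, 0, 0], "delta_rot": [0, 0, 0], "claw": -1}, {"travel": [0.9, 0, 0], "delta_rot": [0, 0, 0], "claw": -1}, {"travel": [0.9, 0, 0], "delta_rot": [0, 0, 0], "claw": -1}]}}

```text
time_s: 13.83
ee_pos: [0.5431, -0.0809, 0.0716]
eef_rot: [-1.31, 1.035, -1.028]
wrist_force: [-4.9, 7.9, 4.2]
grip_width: 0.0233
```

```bash
cat > chk.py <<'E'
from j import *
import sys
c=viewer.calibration('wrist'); n=sys.argv[1]
rel([.5307,-.0287,.071],13.6)
snap('wrist',n)
a=cv2.resize(cv2.imread('pics/raw_w6.png',0),None,fx=8,fy=8,interpolation=cv2.INTER_CUBIC)
b=cv2.resize(cv2.imread('pics/raw_'+n+'.png',0),None,fx=8,fy=8,interpolation=cv2.INTER_CUBIC)
X,Y=256*8,115*8; e=np.radians(103.6); ys=[]
for nm,(x0,y0,x1,y1),(u,v),z in(('ptr',(430,200,600,290),(540,259),.049),('fin',(530,340,800,440),(690,392),.055)):
    t=a[Y+y0:Y+y1,X+x0:X+x1]; s=b[Y-250:Y+550,X+x0-60:X+x1+60]
    _,m,_,l=cv2.minMaxLoc(cv2.matchTemplate(s,t,cv2.TM_CCOEFF_NORMED))
    du=l[0]-60; dv=l[1]-250-y0
    w=pix2z(c,256+(u+du)/8,115+(v+dv)/8,z)[:2]-[.503,.086]; ys.append(w@[np.cos(e),np.sin(e)]); print(nm,m,du,dv,ys[-1])
print('ptr-fin mm',1000*(ys[0]-ys[1]))
E
python3 chk.py w7
```

```text
travel [-5.37  0.09  0.03] rot [ 0.0009  0.0013 -0.0047]
tcp [ 0.5431 -0.0809  0.0716] zyaw 13.67 tilt [-0.002  0.004 -1.   ] t 13.8333 q [ 0.74  0.66 -0.83  1.91  0.63  0.86 -0.18] F [-4.9  7.9  4.2] w 0.02330498841018706
ptr 0.5814633965492249 -3 0 -0.12399472301850817
fin 0.46832236647605896 6 -58 -0.12887347306653368
ptr-fin mm 4.878750048025515
```

```bash
sed -i "s/(530,340,800,440)/(640,350,790,430)/" chk.py; sed -i "s/^snap('wrist',n)/import os\nif not os.path.exists('pics\/raw_'+n+'.png'): snap('wrist',n)/" chk.py; python3 chk.py w7
python3 -c "
import cv2
b=cv2.imread('pics/raw_w7.png',0)
print('cols',list(range(310,352,3)))
for v in range(140,172): print(v,b[v,310:352:3], b[v,318:330].tolist())"
```

```text
travel [-5.36  0.09  0.03] rot [ 0.001   0.0014 -0.0047]
tcp [ 0.5431 -0.0809  0.0716] zyaw 13.68 tilt [-0.002  0.004 -1.   ] t 13.8833 q [ 0.74  0.66 -0.83  1.91  0.63  0.86 -0.18] F [-4.9  9.   4.2] w 0.0231354807453864
ptr 0.5814633965492249 -3 0 -0.12396280965261981
fin 0.837336540222168 12 -108 -0.12510427429843338
ptr-fin mm 1.141464645813564
cols [310, 313, 316, 319, 322, 325, 328, 331, 334, 337, 340, 343, 346, 349]
140 [106 104  94 106 105  64  49  51  50  50  49  49  49  49] [105, 106, 109, 108, 105, 105, 99, 64, 32, 41, 49, 50]
141 [104 104  95 106 104  63  49  51  50  48  49  48  48  50] [105, 106, 108, 107, 104, 104, 100, 63, 32, 44, 49, 50]
142 [106 104  96 105 104  48  50  50  50  49  50  50  50  50] [105, 105, 107, 106, 104, 102, 98, 48, 34, 45, 50, 51]
143 [104  79  83  88  87  58  49  51  50  49  50  50  49  48] [87, 88, 89, 90, 87, 89, 92, 58, 34, 45, 49, 50]
144 [104  65  75  73  74  75  49  52  53  51  50  52  49  48] [74, 73, 75, 72, 74, 74, 74, 75, 65, 54, 49, 49]
145 [106  65  68  79  78  78  71  49  49  50  48  50  47  48] [79, 79, 78, 77, 78, 78, 78, 78, 79, 
[... 2321 characters left out ...]
121, 120]
166 [131 131 133  99  75  73 121 122 121 119 120 116  44  44] [131, 99, 73, 74, 75, 76, 75, 73, 80, 111, 121, 120]
167 [131 132 134 100  74  74 122 121 121 119 121 114  45  43] [131, 100, 72, 76, 74, 75, 74, 74, 79, 114, 122, 120]
168 [131 131 134  99  75  73 123 122 121 118 121 111  45  45] [132, 99, 71, 75, 75, 76, 74, 73, 81, 113, 123, 121]
169 [131 131 134  85  74  73 123 124 123 120 122 111  45  44] [130, 85, 72, 73, 74, 76, 74, 73, 83, 116, 123, 120]
170 [132 132 135  85  75  74 122 121 121 119 123 133  44  45] [130, 85, 74, 74, 75, 76, 75, 74, 86, 113, 122, 121]
171 [131 132 134  85  75  75 121  77  78  74 124 124  45  43] [131, 85, 72, 75, 75, 75, 74, 75, 87, 113, 121, 121]
```

Request:
{"api": "send_rows", "payload": {"steps": [{"travel": [0.11, 0, 0], "delta_rot": [0, 0, 0], "claw": -1}, {"travel": [0.11, 0, 0], "delta_rot": [0, 0, 0], "claw": -1}, {"travel": [0.11, 0, 0], "delta_rot": [0, 0, 0], "claw": -1}, {"travel": [0.11, 0, 0], "delta_rot": [0, 0, 0], "claw": -1}, {"travel": [0.11, 0, 0], "delta_rot": [0, 0, 0], "claw": -1}]}}

```text
time_s: 14.3
ee_pos: [0.5433, -0.0818, 0.0716]
eef_rot: [-1.311, 1.035, -1.027]
wrist_force: [-4.2, 7.9, 3.7]
grip_width: 0.0231
```

```bash
python3 chk.py w8; python3 -c "
import cv2
b=cv2.imread('pics/raw_w8.png',0)
for v in range(141,156): print(v,b[v,317:346:2])"
```

```text
travel [-5.46  0.09  0.03] rot [ 0.001   0.0016 -0.0047]
tcp [ 0.5433 -0.0818  0.0716] zyaw 13.69 tilt [-0.002  0.004 -1.   ] t 14.3 q [ 0.74  0.66 -0.83  1.91  0.63  0.86 -0.18] F [-4.2  7.9  3.7] w 0.02308275522295605
ptr 0.5725553631782532 -2 0 -0.1249333599235135
fin 0.8574560284614563 13 -121 -0.12510762073912352
ptr-fin mm 0.1742608156100195
141 [ 98 106 107 104  62  45  51  50  50  50  49  48  49  50  51]
142 [106 104 106 103  45  46  51  50  51  50  50  50  50  50  49]
143 [89 88 90 91 58 43 50 52 50 50 51 50 48 49 48]
144 [73 74 73 75 74 52 41 44 44 44 42 41 43 43 41]
145 [74 78 78 78 76 79 48 34 38 36 37 37 36 35 34]
146 [ 82 105 106 111  98  98 103  31  34  38  37  37  38  37  35]
147 [ 80 104 104 108 104 103 106  29  30  36  44  45  46  43  46]
148 [ 82 104 105 108 101 103 104  34  35  37  51  51  49  49  50]
149 [ 98 106 107 105  63  72  76  48  38  36  49  48  47  50  49]
150 [104 107 103  99  28  47  48  51  50  42  51  49  49  48  50]
151 [ 99 102  44  29  33  48  50  51  52  52  51  50  50  48  50]
152 [134 134  50  34  34  47  51  50  51  49  50  50  49  49  50]
153 [135 132  75  55  39  48  47  49  48  49  48  49  48  47  49]
154 [134 131  74  75  50  49  56  56  50  48  49  49  51  56  44]
155 [135 130  74  78  76  86 129 123  87  84  85  84 112 125  48]
```

```bash
python3 -c "
from j import *
c=np.load('cw6.npy',allow_pickle=True).item();e=np.radians(103.6)
w=pix2z(c,256+20/8,115+378/8,.065)[:2]-[.503,.086];print('tail jig x,y',w@[np.sin(e),-np.cos(e)],w@[np.cos(e),np.sin(e)])
a=cv2.imread('pics/raw_w6.png',0);b=cv2.imread('pics/raw_w8.png',0)
print('rod patch corr',cv2.matchTemplate(b[:165,230:262],a[:165,230:262],cv2.TM_CCOEFF_NORMED))
s=env.read_state();print(s['ee_pos'],s['grip_width'],s['wrist_force'])
print(env.sign_off())"
```

```text
tail jig x,y 0.0055474860611132975 -0.12205824096647129
rod patch corr [[0.974337]]
[ 0.54331852 -0.0818447   0.07163366] 0.023199567117092593 [-4.11516599  8.8551708   4.51473233]
the job is handed in; nothing more can be done
None
```

The scriber is seated in the slide's forks and released. The slide is pulled out to the rider's fin, and the gripper is still holding the handle. I handed the job in at about 14.4 s of the 46 s allowed.

- **Scriber:** I pushed it past the jaw to a firm stop on the channel floor, with TCP height 0.046 m and about 37 N upward at the wrist. A wrist view after letting go showed the square grip between the forks, both jaw fingers closed over the shaft, and the point towards the wheel. I didn't view it directly after the pull. The rod's image matched between mid-pull and the end (0.97 correlation), and its tail was about 6.6 mm beyond the pointer where about 3 mm is expected. That is well within the play between the forks.
- **Slide:** in the last check the pointer was about 0.2 mm short of the fin. The opening read 23 mm on the 24 mm handle, and the wrist force was about 10 N, near what the spring should give.
- **Weak or disagreeing checks:**
  - The pointer's template match scored only 0.57 because the dark rider came in behind it. The pixel rows agreed with the result.
  - The wrist camera showed the held rod about 1 mm to the side of its predicted place. I allowed for that when placing the scriber.
- **Bystanders:** the arm stayed clear of the pots, tubs and tools on every path, but I took no final picture of them.

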